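Stack two tube racks with a separator sheet between

ROBOT

A 6-joint arm with a two-finger parallel gripper is mounted at the origin on the work surface. World frame = base frame: x ahead of the robot, y to its left, z up, the work surface at z = 0. Lengths are in m, angles in rad, forces in N, time in s.
With the tool pointing down it reaches from about 0.375 to 0.9 m from the base axis. Payload 3.1 kg.
Tool frame: the origin (TCP) lies on the centre line of the jaws, within the pads' length; the fingertips stand robot.finger_overhang ahead of it and the grasp point (between the pads) lies 2 mm behind it (robot.finger_overhang is the distance from the TCP to the fingertips, in m); z points along the fingers, y is the direction in which the jaws open and shut (so a half turn about z gives the same grasp; the last joint's range is limited). The gripper opens to 87 mm and grips with 3 to 60 N. Pads are 19 mm wide; open, the fingers measure 117 mm over their backs; the gripper's body (75 mm by 190 mm) begins 51 mm behind the grasp point.
Start: joints at [-1.331, 0.527, 1.433, -0, 1.181, -0.178], TCP at [0.254, -0.571, 0.24] pointing down, gripper open.
Joint ranges: [-3.08, 3.08], [-0.75, 2.2], [0.22, 2.44], [-1.43, 4.57], [0, 2.65], [-2.85, 2.85]. Speed limits (rad/s): [2.79, 2.79, 3.14, 3.14, 3.14, 3.14].

INTERFACE

Orientations are given as a unit quaternion [x, y, z, w].
In Python, from rig import robot gives the robot as it stands. The module is installed in compiled form; this text tells all that it offers.
- The arm moves only by the tool step_arm, never from a script. Its arguments are lists of equal length, an entry for each row: "slide": the shift along the tool's x, y, z in mm, a list of three; "twist": the turn about the tool's z in degrees. A call has 1 to 20 rows; each row shifts and turns the commanded pose from where the row before left it, along the tool's axes as they then stand; what a row does not reach is not made up. A row lasts 1/12 s, in which the tool goes at most 41.7 mm and 7.16 degrees, less where a joint would pass 70% of its speed; a pose out of reach is approached as far as the arm can. A call is refused whole if a number of a shift passes 41.7 or a number of a turn 7.16, either way. A call with a gripper value outside its range is refused whole. "jaw" is the finger opening in mm, from 0 to 87, set as the call begins (left out, the last holds). The fingers move at their own pace and stop on an object; "force" is the grip in N (left out, the last holds). Time passes only in rows, so rows that do not move let the fingers close. It gives the time, the measured TCP pose, the force and the opening at its end, in the units of the state.
- robot.get_obs(): the state, without advancing time (a new reading comes with each control period).
- robot.camera(name): name is "scene" or "top" or "wrist"; returns a dict with "color" (400x640x3 uint8, blue, green, red), "depth" (400x640 float32, m along the optical axis (not along the pixel's ray), 0 where there is no reading), "camera_matrix" (3x3 intrinsics, pixels), "origin" and "orientation" of the camera in the world. Camera axes: x right, y down, z forward; pixel columns grow to the right and rows downward; lengths in m; the calibration is good to about 2 mm. A picture is of the moment at which its call begins.
- robot.hand_in(): hands the job in, once; it reports no verdict.
The state is a dict: "time": time; "q": joint angles; "joint_velocities": joint speeds; "joint_torque": joint torques, N m; "position": TCP position; "tool_rot": TCP orientation; "ft_force": force on the tool from outside, world axes, zero at the start; "moment": the same for the moment, N m; "grip_width": finger opening in m.
Only numpy, scipy, OpenCV 4.12 (cv2) and the standard library are available. Lean on these libraries where they do the work, as an engineer would, in place of code of your own. Each camera call takes 0.05 s, during which the arm holds its last target.

TASK

Lift the grey separator sheet out of its stand, lay it flat on the blue bench pad and let it go, then take it up again flat and set it on top of the tube rack in the aluminium carrier, edges in line. Then gently set the other four-row tube rack down on the sheet, upright, lengthwise between the carrier's posts and in line with the rack below, without dropping it or pressing hard. Keep that rack upright all the way, and leave the small two-row rack, the glass jar and the reagent bottle where they are.

Things in the scene. Friction and masses are not known exactly. Their poses are not given: they have to be found in the camera images.
- sheet: stiff grey plastic separator sheet, 120 x 64 x 8 mm, about 70 g, starting on its long edge in the middle slot of the stand. Origin at its centre; x along the 120 mm length, y across the 8 mm thickness, z along the 64 mm width (up at the start; when the sheet lies flat its y is vertical, either way up).
- stand: fixed black plastic slotted stand, base 110 x 100 x 6 mm, four upright walls 6 mm thick reaching 34 mm above the bench along x; the sheet stands on the base (6 mm up) in the middle slot, 11 mm wide, on the origin's x axis, so that it reaches from 6 to 70 mm above the bench and can be pinched by its bare top 36 mm. Origin at the centre of the underside, x along the slots.
- pad: fixed flat blue bench pad, 150 (x) x 210 (y) x 3 mm, near the robot; its top is 3 mm above the bench. Origin at the centre of the underside, z up. Nothing stands on it. A sheet held by its top edge, leant 30 to 45 degrees with its lower edge on the pad and released, flops flat. The sheet need not be centred: its centre must be over the pad.
- carrier: fixed aluminium carrier, base plate 160 x 84 x 6 mm with two posts at each end, 130 mm apart between their inner faces (5 mm to spare at each end of a rack), 58 mm tall, topped by lead-ins flaring outwards, to 72 mm above the bench; the long sides are open but for lips 6 mm above the plate. Origin at the centre of the underside, x along the length (from post pair to post pair), z up.
- rack_low: blue plastic tube rack full of tubes with white caps in 4 rows of 8, 120 (x) x 64 (y) x 30 mm, 0.25 kg, loose, lying in the carrier on its 6 mm plate, flat cap tops 36 mm above the bench. Origin at the centre of the underside, x along the length, z up. It stays there, within 8 mm of the carrier's centre.
- rack_top: the other four-row rack, identical (120 x 64 x 30 mm, about 0.25 kg), standing alone on the bench at one side of the robot (the sheet's stand is at the other side; which side varies). Origin at the centre of the underside, x along the length, z up. It may be placed either end round. With the sheet in place its underside ends 44 mm above the bench.
- rack_small: small two-row rack, 120 x 34 x 30 mm, blue with white caps: not part of the job. Origin at the centre of the underside, x along the length.
- jar: glass jar with a metal lid, 76 mm across, 132 mm tall: leave. Origin at the centre of the underside.
- reagent: reagent bottle with a blue cap, 68 mm across, 150 mm tall: leave. Origin at the centre of the underside.
Things that resemble listed ones, but are neither listed nor needed, are in the scene too. What is shaped like the rack_top but orange or turquoise is not meant.

How it is judged:
On the way, in this order (a step that is already met when the one before it is completed fails the run):
1. the sheet lies flat on the bench pad, let go (x of sheet in the frame of pad between -0.075 and 0.075 m and y of sheet in the frame of pad between -0.105 and 0.105 m and angle between the y axis of sheet and the z axis of pad, either way round below 0.08 rad and height (world z) of sheet below 0.011 m and contact force between the fingers and sheet below 0.05 N), for 0.2 s.
2. the sheet lies flat on the rack in the carrier, edges in line within 8 mm, let go (x of sheet in the frame of rack_low between -0.008 and 0.008 m and y of sheet in the frame of rack_low between -0.008 and 0.008 m and z of sheet in the frame of rack_low between 0.031 and 0.037 m and angle between the y axis of sheet and the z axis of rack_low, either way round below 0.06 rad and angle between the x axis of sheet and the x axis of rack_low, either way round below 0.12 rad and x of rack_low in the frame of carrier between -0.008 and 0.008 m and y of rack_low in the frame of carrier between -0.008 and 0.008 m and height (world z) of rack_low between 0.003 and 0.009 m and contact force between the fingers and sheet below 0.05 N), for 0.2 s.
At the end, for the whole second after the job is handed in: The lower rack is still in the carrier (within 8 mm of its centre, flat), the sheet lies flat on it (within 8 mm and 0.12 rad of in line), the four-row rack stands upright on the sheet (underside 38 +-3 mm above the lower rack's, within 8 mm and 0.12 rad of in line), all at rest (x of rack_low in the frame of carrier between -0.008 and 0.008 m and y of rack_low in the frame of carrier between -0.008 and 0.008 m and height (world z) of rack_low between 0.003 and 0.009 m and x of sheet in the frame of rack_low between -0.008 and 0.008 m and y of sheet in the frame of rack_low between -0.008 and 0.008 m and z of sheet in the frame of rack_low between 0.031 and 0.037 m and angle between the y axis of sheet and the z axis of rack_low, either way round below 0.06 rad and angle between the x axis of each of sheet, rack_top and the x axis of rack_low, either way round below 0.12 rad and x of rack_top in the frame of rack_low between -0.008 and 0.008 m and y of rack_top in the frame of rack_low between -0.008 and 0.008 m and z of rack_top in the frame of rack_low between 0.035 and 0.041 m and angle between rack_top's own z axis and vertical below 0.06 rad and linear speed of each of sheet, rack_low, rack_top below 0.02 m/s); the robot touches nothing.
It fails at once if a bystander (small two-row rack, jar or reagent bottle) is shifted by more than 30 mm (distance of any of rack_small, jar, reagent from where it was at the start of the episode above 0.03 m).
It fails at once if the upper rack is tipped by more than 0.5 rad (angle between rack_top's own z axis and vertical above 0.5 rad).
It fails at once if the upper rack is dropped or pressed onto the sheet with more than 80 N (contact force between rack_top and sheet above 80 N).
It also fails if it takes over 72 s, if anything falls off the work surface, if the arm or the gripper's body presses on something with over 40 N, if the wrist force passes 120 N, or if a joint passes its speed limit or range.

## Working session

There is one attempt and no reset: what is moved stays moved. The work goes in short steps, Python scripts to look and compute and a tool call to move; the robot and the scene stay as the last step left them, time stands still between calls to the robot, and variables do not carry over. Pictures are saved under pics/ and viewed, and the job is handed in when it is done.

Besides the shell and the picture viewer there is one more tool, called as name(argument=value, ...) on one line, values as JSON. step_arm: Moves the arm, as the interface text tells. Its arguments: {"type":"object","properties":{"slide":{"type":"array","items":{"type":"array","items":{"type":"number"}}},"twist":{"type":"array","items":{"type":"number"}},"jaw":{"type":"number"},"force":{"type":"number"}},"required":["slide","twist"]}

```bash
mkdir -p pics; ls; cat > h.py <<'E'
import numpy as np, cv2
from rig import robot
from scipy.spatial.transform import Rotation as R
def cam(n):
    c=robot.camera(n); np.savez('cam_%s.npz'%n,**{k:np.asarray(v) for k,v in c.items()}); return c
def load(n): return dict(np.load('cam_%s.npz'%n))
def Rm(c):
    o=np.asarray(c['orientation'],float); return o if o.shape==(3,3) else R.from_quat(o).as_matrix()
def plane(c,uv,z):
    uv=np.atleast_2d(uv).astype(float); K=c['camera_matrix']
    d=np.c_[(uv[:,0]-K[0,2])/K[0,0],(uv[:,1]-K[1,2])/K[1,1],np.ones(len(uv))]@Rm(c).T
    o=np.asarray(c['origin']); return o+d*((z-o[2])/d[:,2])[:,None]
def pts(c):
    K=c['camera_matrix'];d=c['depth'];v,u=np.mgrid[:d.shape[0],:d.shape[1]]
    P=np.stack([(u-K[0,2])/K[0,0]*d,(v-K[1,2])/K[1,1]*d,d],-1)@Rm(c).T+np.asarray(c['origin']); P[d==0]=np.nan; return P
E
python3 - <<'E'
from h import *
for n in ['scene','top','wrist']:
    c=cam(n); cv2.imwrite(f'pics/{n}0.png',c['color']); print(n,c['origin'],c['orientation'],c['camera_matrix'][0,0])
print(robot.get_obs(), robot.finger_overhang)
E
```

```text
pics
scene [ 0.88367074 -0.43556396  0.94210491] [ 0.88706812  0.37358572 -0.10770634 -0.24888393] 433.14073371104365
top [ 0.16873815 -0.08683875  1.65008942] [ 0.72490063 -0.68013915  0.07489494 -0.07950197] 517.5629351650189
wrist [ 0.31759139 -0.54255758  0.38377342] [ 0.83174079 -0.54036932 -0.0701631   0.10623271] 356.648283602566
{'time': 0.15, 'q': array([-1.33049550e+00,  5.28223217e-01,  1.43360230e+00, -1.37556776e-05,
        1.18140463e+00, -1.78487315e-01]), 'joint_velocities': array([ 1.11440931e-03, -1.70683579e-03, -3.31818259e-03,  5.48839150e-04,
        8.67958785e-04, -6.90706536e-06]), 'joint_torque': array([ 5.24806455e-04, -4.40432382e+01, -1.76842761e+01,  6.33123494e-02,
        5.52576547e-02, -1.01838411e-04]), 'position': array([ 0.2540607 , -0.57045066,  0.23881629]), 'tool_rot': array([ 9.78156176e-01,  2.07869731e-01, -3.16585805e-05, -8.18159735e-04]), 'ft_force': array([-0.39119074,  0.30375839,  0.16267565]), 'moment': array([ 0.01026868,  0.0274674 , -0.01592744]), 'grip_width': 0.08723727145063374} 0.017
```

View pics/scene0.png

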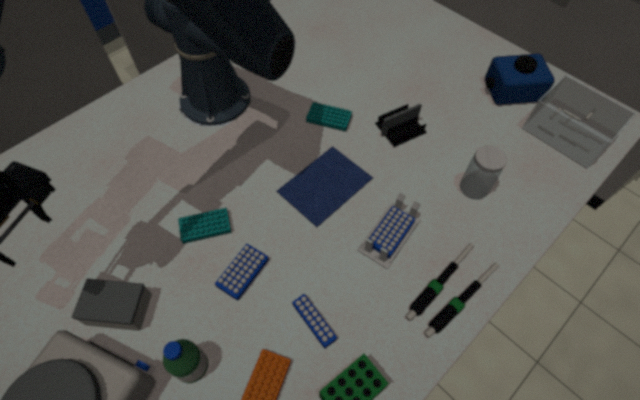

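View pics/top0.png

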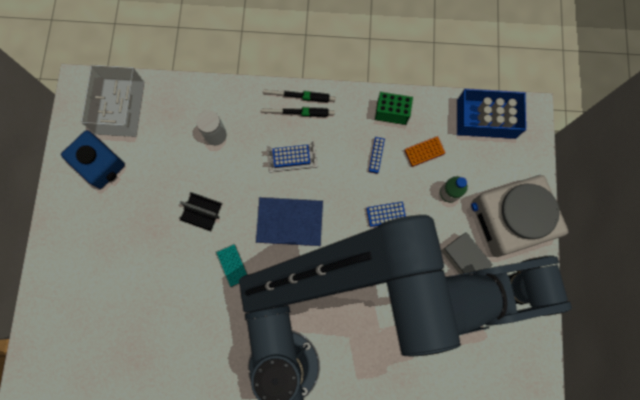

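View pics/wrist0.png

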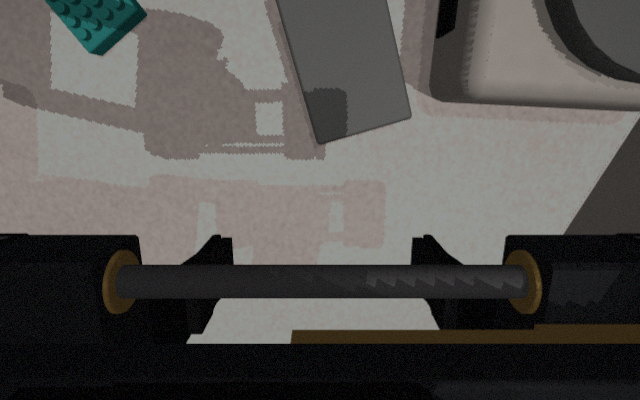

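The scene and top pictures show these candidates:
- **rack_top:** the blue rack at scene (242,270) / top (386,213) has four rows. The turquoise racks at scene (205,225) and (329,116) and the orange one at (267,375) are decoys.
- **Other listed things:** the small rack is at scene (315,320), the carrier at (390,235) and the stand with the sheet at (402,125). The pad is at (325,187).

I'll take enlarged crops to confirm.

```bash
python3 - <<'E'
from h import *
c=load('scene');im=c['color']
def crop(x,y,w,h): return cv2.resize(im[y:y+h,x:x+w],(400,300),interpolation=cv2.INTER_CUBIC)
o=np.vstack([np.hstack([crop(202,240,80,60),crop(350,190,80,60)]),np.hstack([crop(362,90,80,60),crop(282,285,80,60)])])
cv2.imwrite('pics/crops.png',cv2.convertScaleAbs(o,alpha=1.5))
for n in ['scene','top']:
    c=load(n);hsv=cv2.cvtColor(c['color'],cv2.COLOR_BGR2HSV);P=pts(c)
    m=cv2.inRange(hsv,(105,90,50),(128,255,255));m=cv2.morphologyEx(m,cv2.MORPH_CLOSE,np.ones((3,3)))
    cs,_=cv2.findContours(m,0,2)
    for k in cs:
        if cv2.contourArea(k)>60:
            mm=np.zeros_like(m);cv2.drawContours(mm,[k],-1,1,-1);p=P[mm>0]
            p=p[~np.isnan(p[:,0])]
            print(n,np.mean(k[:,0],0),cv2.contourArea(k),np.median(p,0).round(3),np.percentile(p[:,2],[5,95]).round(3))
E
```

```text
scene [141.55 365.  ] 63.0 [ 0.527 -0.563  0.063] [0.057 0.065]
scene [172.19047619 350.04761905] 222.0 [ 0.577 -0.498  0.151] [0.147 0.153]
scene [312.75590551 321.20472441] 254.0 [ 0.697 -0.262  0.022] [0.017 0.025]
scene [245.14563107 274.57281553] 310.0 [ 0.514 -0.307  0.021] [0.014 0.025]
scene [402.05555556 235.57407407] 96.0 [0.692 0.024 0.028] [0.025 0.03 ]
scene [387.19117647 232.30882353] 82.5 [ 0.662 -0.015  0.028] [0.019 0.031]
scene [327.35955056 185.14606742] 3485.5 [0.451 0.011 0.003] [0.    0.006]
scene [525.30487805  68.42682927] 991.0 [0.61  0.637 0.089] [0.084 0.092]
top [386.45       211.81666667] 446.5 [ 0.486 -0.277  0.024] [0.016 0.034]
top [287.39285714 219.46428571] 2637.0 [0.444 0.019 0.003] [-0.003  0.01 ]
top [461.         181.55555556] 71.0 [ 0.572 -0.493  0.15 ] [0.142 0.153]
top [289.08695652 153.52173913] 502.0 [0.651 0.026 0.03 ] [0.021 0.04 ]
top [376.88461538 152.57692308] 232.5 [ 0.676 -0.247  0.024] [0.016 0.034]
top [ 93.66666667 157.73333333] 1579.0 [0.593 0.653 0.091] [0.083 0.113]
top [487.82222222 112.84444444] 2758.0 [ 0.838 -0.626  0.056] [0.002 0.089]
```

View pics/crops.png

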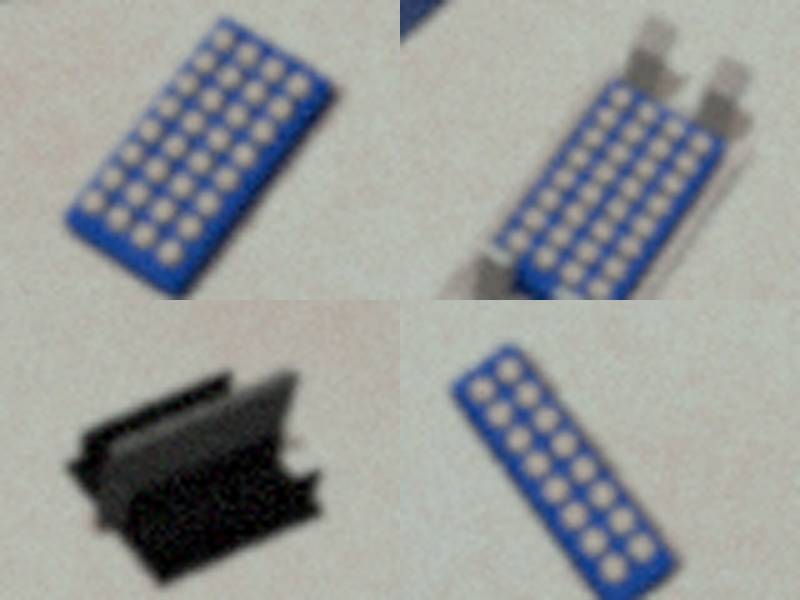

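The crops confirm it. The upper-left rack is blue with 4x8 caps and stands alone, so it is rack_top. The lower-right one has two rows and stays. The grey sheet stands in the black stand, and rack_low is in the carrier. Next I'll measure rough poses from the images.

```bash
cat >> h.py <<'E'
def yawpose():
    s=robot.get_obs(); M=R.from_quat(s['tool_rot']).as_matrix(); return s['position'],M
def rect(c,box,z,lo,hi,close=7):
    """hsv mask in pixel box -> ray-cast contour to plane z -> minAreaRect"""
    x0,y0,x1,y1=box; hsv=cv2.cvtColor(c['color'],cv2.COLOR_BGR2HSV); m=cv2.inRange(hsv,lo,hi)
    k=np.zeros_like(m);k[y0:y1,x0:x1]=m[y0:y1,x0:x1];k=cv2.morphologyEx(k,cv2.MORPH_CLOSE,np.ones((close,close)))
    cs,_=cv2.findContours(k,0,cv2.CHAIN_APPROX_NONE);q=max(cs,key=cv2.contourArea)[:,0]
    p=plane(c,q,z)[:,:2]; r=cv2.minAreaRect((p*1000).astype(np.float32)); b=cv2.boxPoints(r)
    e=[b[1]-b[0],b[2]-b[1]]; e=max(e,key=np.linalg.norm); a=np.degrees(np.arctan2(e[1],e[0]))%180
    return np.array(r[0]).round(1),np.array(r[1]).round(1),round(float(a),1)
def plan(x,y,z,yaw,dry=True):
    """remaining shift in tool axes after turning to yaw (deg, of tool x axis in world), twist needed"""
    p,M=yawpose(); cy=np.degrees(np.arctan2(M[1,0],M[0,0]))
    d=(cy-yaw+90)%180-90  # twist about tool z (down); half turn equivalent
    d_full=(cy-yaw+180)%360-180
    for dd in sorted({round(d,2),round(d_full,2)}):
        ny=np.radians(cy-dd); A=np.array([[np.cos(ny),np.sin(ny),0],[np.sin(ny),-np.cos(ny),0],[0,0,-1]])
        print('yaw now %.2f twist %.2f then slide(tool, after turn) %s ; slide(tool now) %s'%(cy,dd,(A.T@(np.array([x,y,z])-p)*1000).round(1),(M.T@(np.array([x,y,z])-p)*1000).round(1)))
E
python3 - <<'E'
from h import *
for n in ['scene','top']:
    c=load(n);P=pts(c)
    for nm,lo,hi,zz in [('sheet',(0.36,0.12),(0.58,0.36),(0.05,0.09)),('jar',(0.55,0.1),(0.8,0.35),(0.12,0.15)),('stand',(0.36,0.12),(0.58,0.36),(0.015,0.09))]:
        m=(P[...,0]>lo[0])&(P[...,0]<hi[0])&(P[...,1]>lo[1])&(P[...,1]<hi[1])&(P[...,2]>zz[0])&(P[...,2]<zz[1])
        v,u=np.nonzero(m)
        if len(u)>5:
            r=cv2.minAreaRect((P[m][:,:2]*1000).astype(np.float32));print(n,nm,len(u),r,u.mean(),v.mean())
c=load('top')
print('pad',rect(c,(240,180,340,260),.003,(105,90,40),(128,255,255)))
print('rl',rect(c,(262,135,318,175),.036,(105,90,40),(128,255,255)))
print('rt',rect(c,(360,195,412,228),.03,(105,90,40),(128,255,255)))
c=load('scene')
print('pad',rect(c,(270,140,380,230),.003,(105,90,40),(128,255,255)))
print('rl',rect(c,(365,200,425,260),.036,(105,90,40),(128,255,255)))
print('rt',rect(c,(210,240,275,300),.03,(105,90,40),(128,255,255)))
E
```

```text
scene sheet 272 ((460.1834716796875, 299.393798828125), (119.69607543945312, 11.939193725585938), 74.22720336914062) 401.97058823529414 114.24632352941177
scene jar 677 ((724.6337890625, 284.07574462890625), (70.88038635253906, 71.95289611816406), 62.673500061035156) 490.0989660265879 158.32644017725258
scene stand 974 ((444.57110595703125, 260.1179504394531), (206.8441162109375, 100.46760559082031), 67.75979614257812) 401.35626283367554 120.85318275154005
top sheet 121 ((457.34503173828125, 302.796142578125), (118.19024658203125, 8.672101020812988), 74.03924560546875) 197.3801652892562 208.03305785123968
top jar 422 ((721.2423706054688, 288.6585693359375), (72.51996612548828, 70.18592834472656), 52.76648712158203) 207.40521327014218 121.21090047393365
top stand 435 ((446.87738037109375, 266.3061218261719), (194.09645080566406, 91.78961181640625), 73.6864242553711) 199.1425287356322 209.49655172413793
pad (array([445.4,  19.6]), array([143.1, 202.6]), 90.4)
rl (array([653.7,  28.6]), array([ 61.9, 118.8]), 100.9)
rt (array([ 483.1, -287.6]), array([ 62.8, 118.6]), 102.9)
pad (array([447.9,  16.4]), array([144.9, 204.1]), 90.4)
rl (array([665.4,  18.9]), array([ 63.1, 124.8]), 100.3)
rt (array([ 496.3, -294.2]), array([ 65.1, 119.4]), 102.6)
```

step_arm(slide=[[33,-20.5,0],[33,-20.5,0],[33,-20.5,0],[33,-20.5,0],[33,-20.5,0],[33,-20.5,0],[33,-20.5,0],[33,-20.5,0],[33,-20.5,0],[33,-20.5,0]], twist=[0,0,0,0,0,0,0,0,0,0])

```text
time: 0.98
position: [0.4729, -0.2476, 0.2394]
tool_rot: [0.978, 0.208, -0.0, -0.0]
ft_force: [0.7, -0.2, -0.8]
grip_width: 0.087
```

step_arm(slide=[[14,-38,0],[14,-38,0],[14,-38,0],[14,-38,0],[14,-38,0],[14,-38,0],[14,-38,0],[14,-38,0],[14,-38,0],[14,-38,0],[14,-38,0],[14,-38,0],[0,0,0],[0,0,0],[0,0,0],[0,0,0],[0,0,0],[0,0,0],[0,0,0],[0,0,0]], twist=[0,0,0,0,0,0,0,0,0,0,0,0,-7,-7,-7,-7,-7,-7,-7,-1])

```text
time: 2.65
position: [0.4401, 0.2354, 0.2394]
tool_rot: [0.798, 0.603, -0.0, -0.0]
ft_force: [-0.6, 0.0, 0.7]
grip_width: 0.0868
```

```bash
python3 - <<'E'
from h import *
c=cam('wrist');cv2.imwrite('pics/wrist1.png',cv2.convertScaleAbs(c['color'],alpha=1.5))
t=cam('top');P=pts(c)
s=robot.get_obs();print(s['position'],s['time'],s['q']);print(c['origin'])
m=(P[...,2]>0.058)&(P[...,2]<0.085)&(np.hypot(P[...,0]-.459,P[...,1]-.3)<.09)
print(m.sum(),cv2.minAreaRect((P[m][:,:2]*1000).astype(np.float32)),np.median(P[m],0))
E
```

```text
[0.44017845 0.23540158 0.23942436] 2.75 [2.66838450e-01 3.59396718e-01 1.74240685e+00 1.18766312e-05
 1.04018765e+00 5.48690340e-01]
[0.45948612 0.30179401 0.38439759]
1334 ((459.51934814453125, 300.0818786621094), (119.17344665527344, 7.501596450805664), 73.9595718383789) [0.46049523 0.3046706  0.06997868]
```

View pics/wrist1.png

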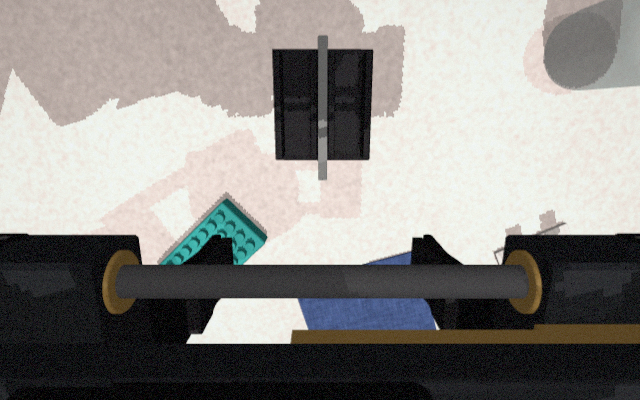

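The wrist view is clear. The sheet's top edge runs along column 322, rows 36–180, giving a centre of (0.4595, 0.300) at 74°. Now I'll go above it.

```bash
python3 - <<'E'
from h import *
plan(.4595,.300,.058,74)
E
```

```text
yaw now 73.85 twist -0.15 then slide(tool, after turn) [ 67.4   0.8 181.4] ; slide(tool now) [ 67.5   0.7 181.4]
```

step_arm(slide=[[22.5,0.2,0],[22.5,0.2,0],[22.5,0.2,0],[0,0,35],[0,0,35],[0,0,35],[0,0,30],[0,0,20],[0,0,15],[0,0,11.4],[0,0,0],[0,0,0]], twist=[0,0,0,0,0,0,0,0,0,0,0,0], jaw=40)

```text
time: 3.75
position: [0.4595, 0.3001, 0.0579]
tool_rot: [0.799, 0.601, -0.0, -0.0]
ft_force: [-0.6, 0.7, 1.3]
grip_width: 0.04
```

step_arm(slide=[[0,0,0],[0,0,0],[0,0,0],[0,0,0],[0,0,0],[0,0,0]], twist=[0,0,0,0,0,0], jaw=0, force=25)

```text
time: 4.25
position: [0.4597, 0.3002, 0.0586]
tool_rot: [0.799, 0.602, 0.0, 0.0]
ft_force: [-0.1, 0.3, -0.7]
grip_width: 0.0084
```

step_arm(slide=[[0,0,-10],[0,0,-25],[0,0,-35],[0,0,-30],[0,0,0],[0,0,0],[0,0,0],[0,0,0]], twist=[0,0,0,0,-5,-6,-5,0])

```text
time: 4.92
position: [0.4594, 0.3002, 0.1591]
tool_rot: [0.707, 0.708, 0.0, 0.0]
ft_force: [0.2, -0.5, -0.5]
grip_width: 0.0078
```

```bash
python3 - <<'E'
from h import *
plan(.428,.018,.053,90)
c=cam('wrist');cv2.imwrite('pics/wrist2.png',cv2.convertScaleAbs(c['color'],alpha=1.5));
c=cam('scene');cv2.imwrite('pics/scene2.png',cv2.resize(c['color'][40:280,240:560],None,fx=2.4,fy=2.4));
E
```

```text
yaw now 90.08 twist 0.08 then slide(tool, after turn) [-282.2  -31.4  106.1] ; slide(tool now) [-282.1  -31.9  106. ]
```

View pics/scene2.png

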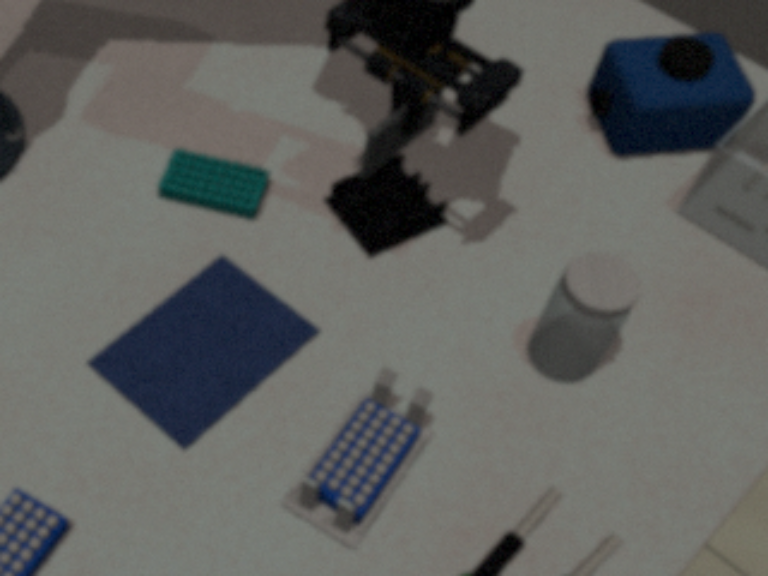

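The sheet is held clear of the stand, at about (395,140) in the enlarged scene view. Now carrying it over the pad.

step_arm(slide=[[-15,-1.5,0],[-31.4,-3.5,0],[-31.4,-3.5,0],[-31.4,-3.5,0],[-31.4,-3.5,0],[-31.4,-3.5,0],[-31.4,-3.5,0],[-31.4,-3.5,0],[-31.4,-3.5,0],[-16,-2,0],[0,0,15],[0,0,25],[0,0,25],[0,0,20],[0,0,10],[0,0,3],[0,0,0]], twist=[0,0,0,0,0,0,0,0,0,0,0,0,0,0,0,0,0])

```text
time: 6.43
position: [0.4278, 0.018, 0.0595]
tool_rot: [0.708, 0.707, -0.0, -0.001]
ft_force: [0.2, -0.5, -0.9]
grip_width: 0.008
```

step_arm(slide=[[0,0,2],[0,0,2],[0,0,1],[0,0,1],[0,0,0]], twist=[0,0,0,0,0])

```text
time: 6.85
position: [0.4285, 0.0179, 0.0555]
tool_rot: [0.707, 0.707, 0.001, 0.001]
ft_force: [-0.4, 0.1, 10.0]
grip_width: 0.0077
```

step_arm(slide=[[0,0,-1],[0,0,0]], twist=[0,0], force=5)

```text
time: 7.02
position: [0.4284, 0.0179, 0.0558]
tool_rot: [0.707, 0.707, 0.0, 0.001]
ft_force: [0.9, 0.6, -1.0]
grip_width: 0.008
```

step_arm(slide=[[0,0,0],[0,0,0],[0,0,0],[0,0,0],[0,0,0],[0,0,0]], twist=[0,0,0,0,0,0], jaw=80)

```text
time: 7.52
position: [0.428, 0.018, 0.0551]
tool_rot: [0.707, 0.707, -0.0, -0.0]
ft_force: [-0.6, 0.1, -0.0]
grip_width: 0.0402
```

```bash
python3 - <<'E'
from h import *
c=cam('wrist');cv2.imwrite('pics/wrist3.png',cv2.convertScaleAbs(c['color'],alpha=1.5));
c=cam('scene');cv2.imwrite('pics/scene3.png',cv2.resize(c['color'][100:280,240:480],None,fx=3,fy=3));
E
```

```text
(no output)
```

View pics/scene3.png

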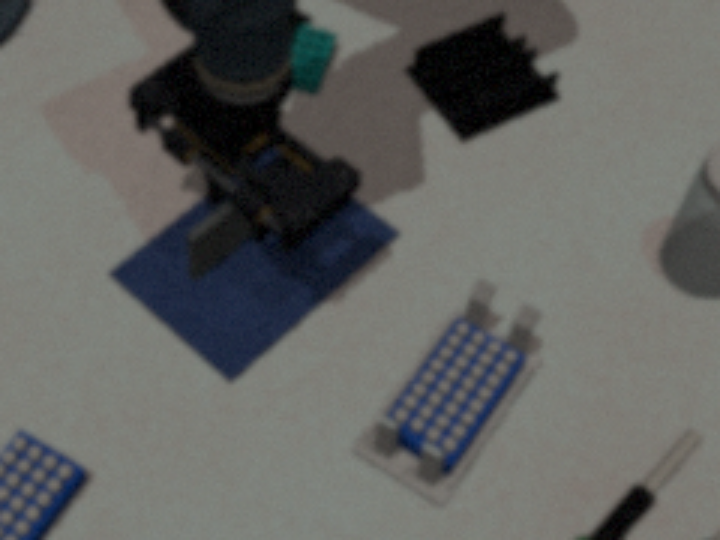

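View pics/wrist3.png

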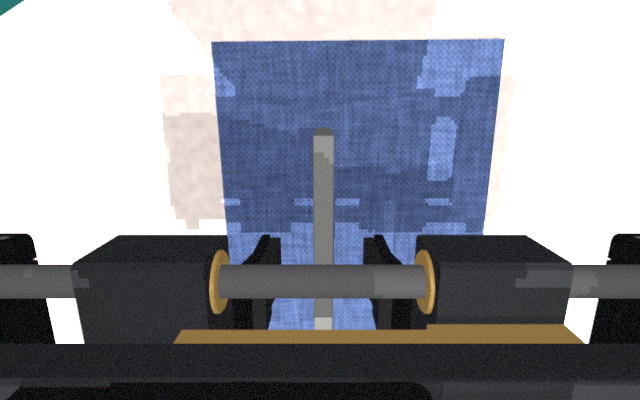

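The sheet stands free on the pad, with its top edge at wrist column 323, rows 130–330. I'll open fully, lift the fingertips near the sheet's top, then push sideways with one finger to topple it.

step_arm(slide=[[0,0,0],[0,0,0],[0,0,0],[0,0,0],[0,0,0],[0,0,-7],[0,0,-6],[0,0,0]], twist=[0,0,0,0,0,0,0,0], jaw=87)

```text
time: 8.28
position: [0.4286, 0.0179, 0.0693]
tool_rot: [0.707, 0.707, 0.001, 0.001]
ft_force: [-0.2, -0.0, 0.2]
grip_width: 0.0864
```

step_arm(slide=[[0,10,0],[0,10,0],[0,8,0],[0,6,0],[0,5,0],[0,5,0],[0,5,0],[0,5,0],[0,5,0],[0,5,0],[0,0,0],[0,0,-35],[0,0,-35],[0,0,-35],[0,0,0]], twist=[0,0,0,0,0,0,0,0,0,0,0,0,0,0,0])

```text
time: 9.53
position: [0.4956, 0.0175, 0.1785]
tool_rot: [0.707, 0.707, 0.003, 0.005]
ft_force: [0.4, -0.1, -0.4]
grip_width: 0.0872
```

```bash
python3 - <<'E'
from h import *
c=cam('wrist');cv2.imwrite('pics/wrist4.png',cv2.convertScaleAbs(c['color'],alpha=1.5));
c=cam('scene');cv2.imwrite('pics/scene4.png',cv2.resize(c['color'][100:280,240:480],None,fx=3,fy=3));
E
```

```text
(no output)
```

View pics/scene4.png

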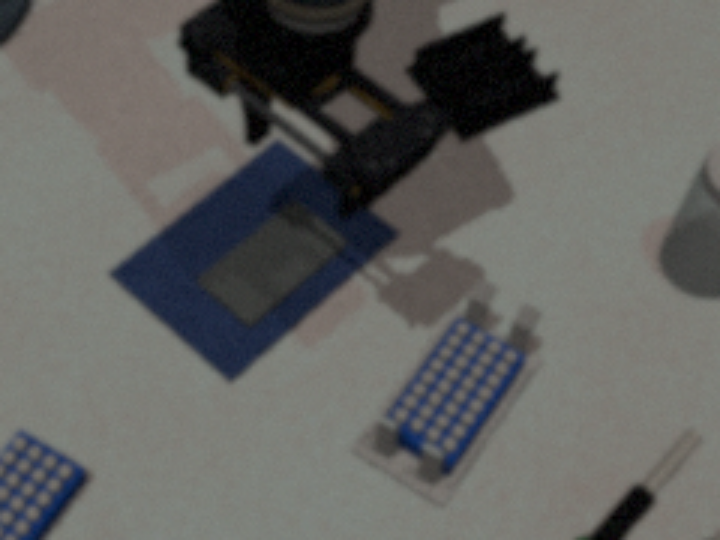

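View pics/wrist4.png

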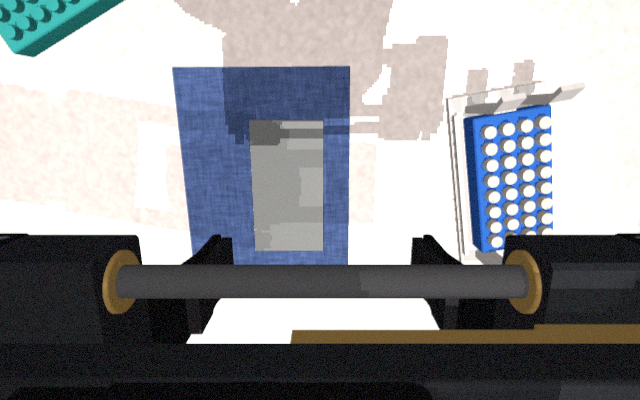

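The sheet lies flat on the pad, let go. In the wrist view it covers columns 250–323, rows 120–250, and the carrier is at the right. I'll measure the sheet.

```bash
python3 - <<'E'
from h import *
c=load('wrist')
print(rect(c,(240,112,340,258),.011,(0,0,10),(103,95,255),3), rect(c,(240,112,340,258),.011,(0,0,10),(180,75,255),3))
P=pts(c)
m=(P[...,2]>0.007)&(P[...,2]<.016)&(abs(P[...,0]-.46)<.06)&(abs(P[...,1]-.02)<.09)
print(m.sum(),cv2.minAreaRect((P[m][:,:2]*1000).astype(np.float32)),np.median(P[m],0))
c=cam('scene')
print('scene',rect(c,(300,160,360,215),.011,(0,0,10),(103,95,255),3))
plan(.46,.018,.1,90)
E
```

```text
(array([467. ,  18.3]), array([118.8,  62.7]), 90.0) (array([467.3,  18.6]), array([119.8,  64. ]), 90.0)
9289 ((466.6649169921875, 17.662750244140625), (120.06283569335938, 63.35616683959961), 89.98812103271484) [0.46696492 0.02231702 0.01099508]
scene (array([468.,  17.]), array([ 64. , 119.7]), 91.5)
yaw now 90.00 twist -0.00 then slide(tool, after turn) [ -0.  -31.6  73.3] ; slide(tool now) [ -0.  -31.6  73.3]
```

step_arm(slide=[[-10,30,-10],[-15,40,-10],[-15,40,-10],[-15,40,-10],[-10,15,0],[0,0,0],[0,0,0]], twist=[0,0,0,0,0,0,0])

```text
time: 10.27
position: [0.6498, -0.045, 0.2088]
tool_rot: [0.707, 0.707, -0.001, -0.002]
ft_force: [-0.5, 0.1, -0.8]
grip_width: 0.087
```

```bash
python3 - <<'E'
from h import *
c=cam('wrist');cv2.imwrite('pics/wrist5.png',cv2.convertScaleAbs(c['color'],alpha=1.5))
print(yawpose()[0])
P=pts(c)
m=(P[...,2]>0.031)&(P[...,2]<.041)&(abs(P[...,0]-.66)<.06)&(abs(P[...,1]-.024)<.1)
hsv=cv2.cvtColor(c['color'],cv2.COLOR_BGR2HSV)
print(m.sum(),cv2.minAreaRect((P[m][:,:2]*1000).astype(np.float32)),np.median(P[m],0))
m2=(m&(hsv[...,1]<90)).astype(np.uint8)*255
n,l,st,ce=cv2.connectedComponentsWithStats(m2)
q=[ce[i] for i in range(1,n) if 30<st[i,4]<2000]; w=plane(c,q,.036)
print(n,len(q)); print(cv2.minAreaRect((w[:,:2]*1000).astype(np.float32)))
E
```

```text
[ 0.64865829 -0.04424632  0.20887211]
3951 ((661.197021484375, 24.0994873046875), (55.95481491088867, 141.16790771484375), 10.020301818847656) [0.66169272 0.03065092 0.03591856]
38 36
((662.1882934570312, 24.07271957397461), (43.326499938964844, 130.46060180664062), 10.234131813049316)
```

View pics/wrist5.png

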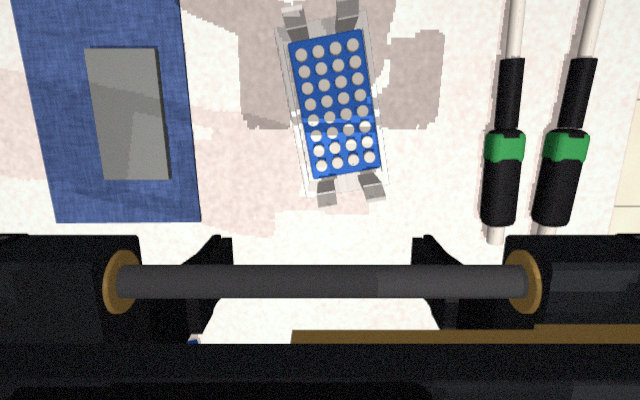

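The wrist view shows rack_low at columns 289–382, rows 30–180, with all 32 caps visible between the four posts. I'll take its pose from the cap grid.

```bash
cat >> h.py <<'E'
def caps(c,box,z,name=None):
    x0,y0,x1,y1=box;hsv=cv2.cvtColor(c['color'],cv2.COLOR_BGR2HSV)
    b=cv2.inRange(hsv,(100,90,20),(130,255,255));k=np.zeros_like(b);k[y0:y1,x0:x1]=b[y0:y1,x0:x1]
    cs,h=cv2.findContours(k,cv2.RETR_CCOMP,cv2.CHAIN_APPROX_NONE)
    q=max([s for s in cs],key=cv2.contourArea);hull=cv2.convexHull(q);f=np.zeros_like(b);cv2.drawContours(f,[hull],-1,255,-1)
    w=cv2.bitwise_and(f,cv2.bitwise_not(b)); n,l,st,ce=cv2.connectedComponentsWithStats(w)
    a=np.median([s[4] for s in st[1:] if s[4]>15]); g=[i for i in range(1,n) if .5*a<st[i,4]<1.7*a]
    p=plane(c,ce[g],z)[:,:2]*1000
    r=cv2.minAreaRect(p.astype(np.float32));bx=cv2.boxPoints(r);e=max([bx[1]-bx[0],bx[2]-bx[1]],key=np.linalg.norm)
    return len(g),p.mean(0).round(1),np.round(r[0],1),np.round(r[1],1),round(float(np.degrees(np.arctan2(e[1],e[0]))%180),2)
E
python3 - <<'E'
from h import *
c=load('wrist'); print(caps(c,(280,20,390,188),.036))
print(rect(c,(280,20,390,188),.034,(100,90,20),(130,255,255),9))
print(rect(c,(80,40,175,186),.011,(0,0,10),(103,90,255),3))
c=cam('wrist'); print(caps(c,(280,20,390,188),.036)); print(yawpose()[0])
print(rect(c,(280,20,390,188),.034,(100,90,20),(130,255,255),9))
print(rect(c,(80,40,175,186),.011,(0,0,10),(103,90,255),3))
t=load('top'); print('top',caps(t,(265,138,316,172),.036),caps(t,(360,195,412,228),.03))
plan(.467,.018,.1,90)
E
```

```text
(32, array([661.9,  26.2]), array([661.9,  26.2]), array([43.2, 93.8]), 100.2)
(array([661.9,  26.3]), array([ 62.3, 116.6]), 100.3)
(array([469.1,  18.5]), array([ 66.5, 119.1]), 90.0)
(32, array([661.9,  26.2]), array([661.9,  26.2]), array([43.3, 93.8]), 100.35)
[ 0.64837035 -0.0438758   0.20931322]
(array([661.8,  26.3]), array([ 62.2, 116.7]), 100.4)
(array([469. ,  18.8]), array([118.4,  66.2]), 89.9)
top (1, array([659.7,  28.3]), array([659.7,  28.3]), array([0., 0.]), 0.0) (1, array([ 488. , -289.3]), array([ 488. , -289.3]), array([0., 0.]), 0.0)
yaw now 90.00 twist 0.00 then slide(tool, after turn) [  61.9 -181.4  109.3] ; slide(tool now) [  61.7 -180.7  110.5]
```

step_arm(slide=[[12.4,-36.3,0],[12.4,-36.3,0],[12.4,-36.3,0],[12.4,-36.3,0],[12.3,-36.2,0],[0,0,35],[0,0,40],[0,0,40],[0,0,30],[0,0,13],[0,0,0],[0,0,0]], twist=[0,0,0,0,0,0,0,0,0,0,0,0])

```text
time: 11.37
position: [0.4676, 0.0179, 0.0533]
tool_rot: [0.707, 0.707, -0.001, -0.002]
ft_force: [0.7, -0.1, 0.5]
grip_width: 0.0871
```

```bash
python3 - <<'E'
from h import *
c=cam('wrist');cv2.imwrite('pics/wrist6.png',cv2.convertScaleAbs(c['color'],alpha=1.5))
plan(.467,.018,.021,90)
E
```

```text
yaw now 90.02 twist 0.02 then slide(tool, after turn) [ 0.4 -1.7 33.1] ; slide(tool now) [ 0.4 -1.7 33.1]
```

View pics/wrist6.png

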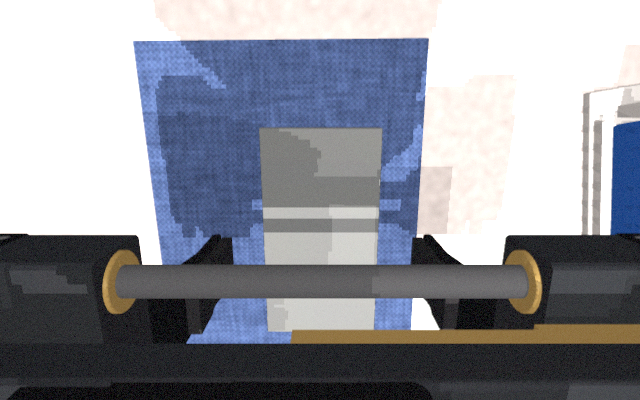

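The fingers straddle the sheet evenly: its edges are at columns 260–382, the fingers at 232 and 412. Going down and closing.

step_arm(slide=[[0,-1.5,15],[0,0,10],[0,0,5],[0,0,2.5],[0,0,0],[0,0,0]], twist=[0,0,0,0,0,0])

```text
time: 11.92
position: [0.4683, 0.0171, 0.0215]
tool_rot: [0.707, 0.707, 0.0, 0.0]
ft_force: [0.5, -0.9, 0.2]
grip_width: 0.0865
```

step_arm(slide=[[0,0,0],[0,0,0],[0,0,0],[0,0,0],[0,0,0],[0,0,0]], twist=[0,0,0,0,0,0], jaw=0, force=20)

```text
time: 12.42
position: [0.4681, 0.0171, 0.0213]
tool_rot: [0.707, 0.707, 0.0, 0.0]
ft_force: [-0.3, 0.2, 1.9]
grip_width: 0.0639
```

step_arm(slide=[[0,0,-5],[0,0,-15],[0,0,-30],[0,0,-35],[0,0,-30],[0,0,-5],[0,0,0]], twist=[0,0,0,0,0,0,0])

```text
time: 13.0
position: [0.4694, 0.0169, 0.1433]
tool_rot: [0.707, 0.707, 0.002, 0.002]
ft_force: [-0.9, -0.2, -1.0]
grip_width: 0.0637
```

```bash
python3 - <<'E'
from h import *
c=cam('wrist');cv2.imwrite('pics/wrist7.png',cv2.convertScaleAbs(c['color'],alpha=1.5))
P=pts(c); p=yawpose()[0]
m=(abs(P[...,2]-p[2]+.012)<.025)&(abs(P[...,0]-p[0])<.028)&(P[...,1]-p[1]>.03)&(P[...,1]-p[1]<.09)
Q=P[m]; A=np.c_[Q[:,0]-p[0],Q[:,1]-p[1],np.ones(len(Q))]; s=np.linalg.lstsq(A,Q[:,2]-p[2],rcond=None)[0]; print('plane slope x,y, z0 of top rel TCP',s,len(Q))
print('far edge',np.percentile(Q[:,1],99.5)-p[1]); 
v,u=np.nonzero(m);print(u.min(),u.max(),v.min(),v.max())
plan(.662,.0263,.1,100.3)
E
```

```text
plane slope x,y, z0 of top rel TCP [ 0.00610328 -0.01259713 -0.00839095] 8986
far edge 0.06064060519577423
252 383 129 199
yaw now 90.00 twist -10.30 then slide(tool, after turn) [-25.6 192.3  41.8] ; slide(tool now) [  9.2 193.7  42.2]
```

View pics/wrist7.png

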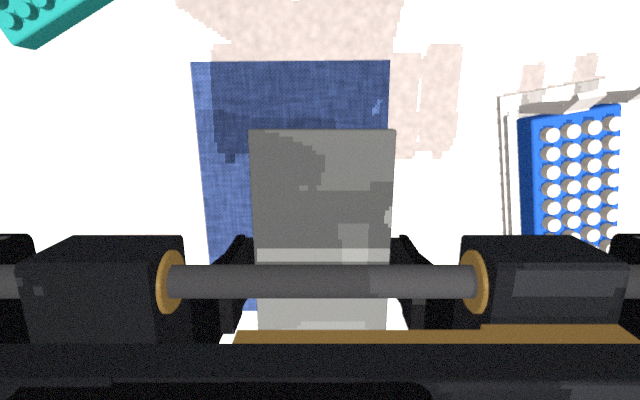

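The sheet is held flat, with a slope of about 0.7° and its far edge 60.6 mm from the TCP, so it is centred. Turning and moving over the carrier.

step_arm(slide=[[0,0,0],[0,0,0],[-4,20,0],[-5.5,38,0],[-5.5,38,0],[-5.5,38,0],[-4,38,0],[-1.5,20,0],[0,0,0],[0,0,0]], twist=[-5.3,-5,0,0,0,0,0,0,0,0])

```text
time: 13.88
position: [0.6607, 0.026, 0.1379]
tool_rot: [0.641, 0.768, -0.001, -0.002]
ft_force: [-0.5, -1.0, -1.3]
grip_width: 0.0638
```

```bash
python3 - <<'E'
from h import *
plan(.6621,.0257,.06,100.3)
c=cam('wrist');cv2.imwrite('pics/wrist8.png',cv2.convertScaleAbs(c['color'],alpha=1.5))
E
```

```text
yaw now 100.32 twist 0.02 then slide(tool, after turn) [-0.6  1.3 77.9] ; slide(tool now) [-0.7  1.7 77.9]
```

View pics/wrist8.png

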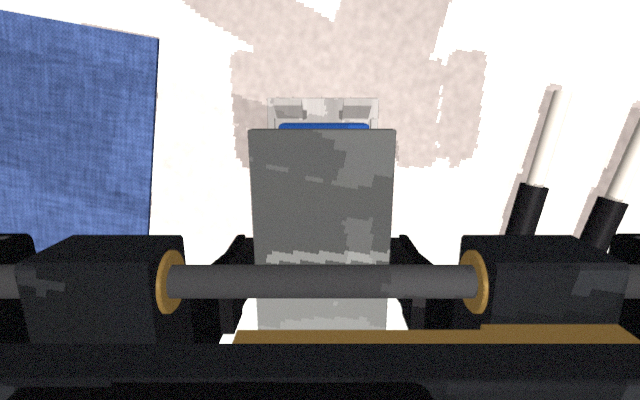

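step_arm(slide=[[-0.6,1.2,15],[0,0,25],[0,0,20],[0,0,10],[0,0,5],[0,0,0],[0,0,0]], twist=[0,0,0,0,0,0,0])

```text
time: 14.52
position: [0.6628, 0.0254, 0.0665]
tool_rot: [0.641, 0.768, 0.0, 0.0]
ft_force: [1.2, -0.6, 0.1]
grip_width: 0.0639
```

```bash
python3 - <<'E'
from h import *
plan(.6621,.0257,.0545,100.3)
c=cam('wrist');cv2.imwrite('pics/wrist9.png',cv2.convertScaleAbs(c['color'],alpha=1.5))
E
```

```text
yaw now 100.29 twist -0.01 then slide(tool, after turn) [ 0.4 -0.7 12. ] ; slide(tool now) [ 0.4 -0.7 12. ]
```

View pics/wrist9.png

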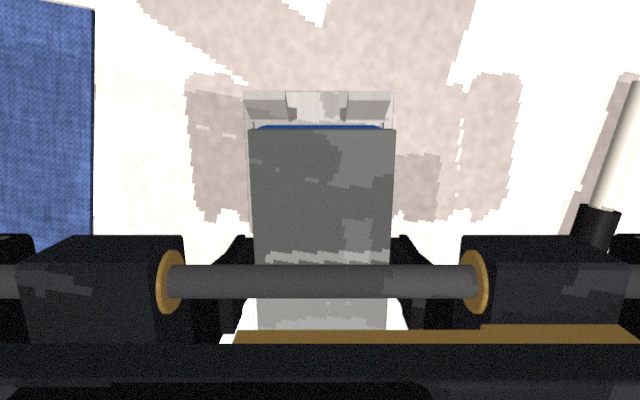

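step_arm(slide=[[0.4,-0.7,5],[0,0,4],[0,0,1.5],[0,0,1],[0,0,0.5],[0,0,0]], twist=[0,0,0,0,0,0])

```text
time: 15.07
position: [0.6621, 0.0258, 0.0543]
tool_rot: [0.641, 0.768, -0.0, -0.0]
ft_force: [-1.5, -0.5, 0.7]
grip_width: 0.0637
```

step_arm(slide=[[0,0,0.5],[0,0,0]], twist=[0,0])

```text
time: 15.23
position: [0.6621, 0.0258, 0.0543]
tool_rot: [0.641, 0.768, -0.0, 0.0]
ft_force: [-0.8, 0.2, 5.0]
grip_width: 0.0637
```

step_arm(slide=[[0,0,0],[0,0,0],[0,0,0],[0,0,0],[0,0,0],[0,0,0]], twist=[0,0,0,0,0,0], jaw=87)

```text
time: 15.73
position: [0.6622, 0.0257, 0.0534]
tool_rot: [0.641, 0.768, -0.0, -0.0]
ft_force: [0.2, -0.3, -0.4]
grip_width: 0.086
```

step_arm(slide=[[0,0,-5],[0,0,-20],[0,0,-35],[-20,0,-35],[-30,0,-30],[-25,0,-20],[0,0,0],[0,0,0]], twist=[0,0,0,0,0,0,0,0])

```text
time: 16.4
position: [0.6766, -0.0492, 0.2003]
tool_rot: [0.642, 0.767, 0.001, 0.002]
ft_force: [-0.1, -0.0, -0.3]
grip_width: 0.0869
```

```bash
python3 - <<'E'
from h import *
c=cam('wrist');cv2.imwrite('pics/wrist10.png',cv2.convertScaleAbs(c['color'],alpha=1.5))
P=pts(c)
m=(P[...,2]>0.040)&(P[...,2]<.049)&(abs(P[...,0]-.662)<.06)&(abs(P[...,1]-.026)<.09)
m=cv2.morphologyEx(m.astype(np.uint8),cv2.MORPH_OPEN,np.ones((5,5)))>0
Q=P[m];print(m.sum(),cv2.minAreaRect((Q[:,:2]*1000).astype(np.float32)),np.median(Q,0))
print(np.linalg.lstsq(np.c_[Q[:,:2]-Q[:,:2].mean(0),np.ones(len(Q))],Q[:,2],rcond=None)[0])
t=cam('top');cv2.imwrite('pics/top10.png',t['color'])
plan(.49,-.29,.21,102.7)
E
```

```text
12036 ((662.4853515625, 26.028045654296875), (64.07768249511719, 119.81401824951172), 10.257030487060547) [0.66195527 0.03091564 0.04400363]
[0.0006766  0.00027095 0.04400861]
yaw now 100.29 twist -2.41 then slide(tool, after turn) [-196.7 -233.2  -12.8] ; slide(tool now) [-206.3 -224.8  -12.6]
```

View pics/wrist10.png

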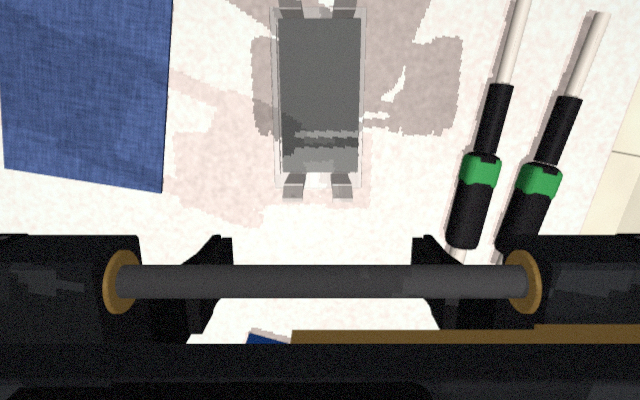

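The sheet lies flat on rack_low, with its centre at (0.6623, 0.026), angle 100.3° and top at 44.0 mm. In the wrist view it covers columns 277–362, rows 10–175. Next is a view above rack_top.

```bash
python3 - <<'E'
from h import *
plan(.505,-.355,.21,102.6)
E
```

```text
yaw now 100.29 twist -2.31 then slide(tool, after turn) [-263.8 -232.4  -12.8] ; slide(tool now) [-272.9 -221.6  -12.7]
```

step_arm(slide=[[0,0,-12],[-22,-19.4,0],[-30,-26.4,0],[-30,-26.4,0],[-30,-26.4,0],[-30,-26.4,0],[-30,-26.4,0],[-30,-26.4,0],[-30,-26.4,0],[-20,-18,0],[-12,-10,0],[0,0,0],[0,0,0]], twist=[-2.3,0,0,0,0,0,0,0,0,0,0,0,0])

```text
time: 17.58
position: [0.5063, -0.3545, 0.209]
tool_rot: [0.625, 0.78, 0.001, -0.001]
ft_force: [0.0, -0.1, -0.1]
grip_width: 0.087
```

```bash
python3 - <<'E'
from h import *
c=cam('wrist');cv2.imwrite('pics/wrist11.png',cv2.convertScaleAbs(c['color'],alpha=1.5))
P=pts(c)
m=(P[...,2]>0.0285)&(P[...,2]<.036)&(abs(P[...,0]-.49)<.07)&(abs(P[...,1]+.29)<.1)
Q=P[m];print(m.sum(),cv2.minAreaRect((Q[:,:2]*1000).astype(np.float32)),np.median(Q,0))
m=(P[...,2]>0.015)&(P[...,2]<.036)&(abs(P[...,0]-.49)<.07)&(abs(P[...,1]+.29)<.1)
Q=P[m];v,u=np.nonzero(m);print(m.sum(),cv2.minAreaRect((Q[:,:2]*1000).astype(np.float32)),u.min(),u.max(),v.min(),v.max())
print(caps(c,(u.min()-5,max(0,v.min()-5),u.max()+5,min(v.max()+5,235)),.030))
E
```

```text
3285 ((489.2717590332031, -293.1531982421875), (53.38343811035156, 104.40755462646484), 13.06924819946289) [ 0.48892093 -0.29002628  0.03000148]
9533 ((489.2681884765625, -293.06304931640625), (64.05203247070312, 120.45879364013672), 13.08215618133545) 280 353 45 181
(32, array([ 489.3, -292.6]), array([ 489.4, -292.6]), array([43.3, 93.9]), 103.15)
```

View pics/wrist11.png

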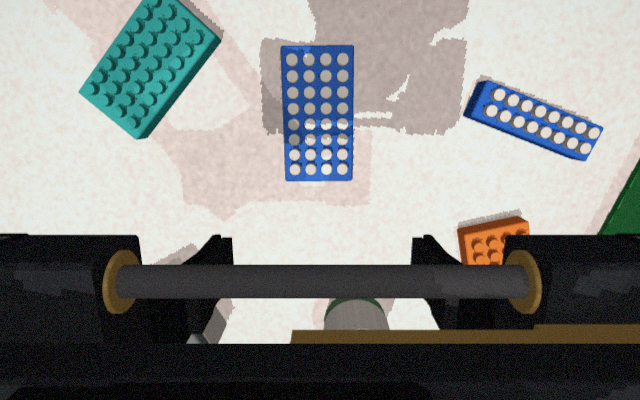

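The wrist view shows rack_top at columns 280–353, rows 45–181: blue with 4x8 caps, centre (0.4893, -0.2929), 103.1°. The turquoise, small and orange racks are well clear of it.

```bash
python3 - <<'E'
from h import *
plan(.4893,-.2929,.06,103.1)
E
```

```text
yaw now 102.65 twist -0.45 then slide(tool, after turn) [ 63.2  -3.2 149.2] ; slide(tool now) [ 62.8  -3.7 149.4]
```

step_arm(slide=[[21,-1,0],[21,-1,0],[21.2,-1.2,0],[0,0,20],[0,0,35],[0,0,35],[0,0,35],[0,0,24],[0,0,0],[0,0,0]], twist=[-0.45,0,0,0,0,0,0,0,0,0])

```text
time: 18.47
position: [0.4893, -0.2924, 0.0601]
tool_rot: [0.621, 0.784, 0.0, -0.002]
ft_force: [0.2, -1.1, 0.2]
grip_width: 0.0869
```

```bash
python3 - <<'E'
from h import *
c=cam('wrist');cv2.imwrite('pics/wrist12.png',cv2.convertScaleAbs(c['color'],alpha=1.5))
plan(.4893,-.2929,.022,103.1)
E
```

```text
yaw now 103.17 twist 0.07 then slide(tool, after turn) [ 0.9 -0.7 39.5] ; slide(tool now) [ 0.9 -0.7 39.5]
```

View pics/wrist12.png

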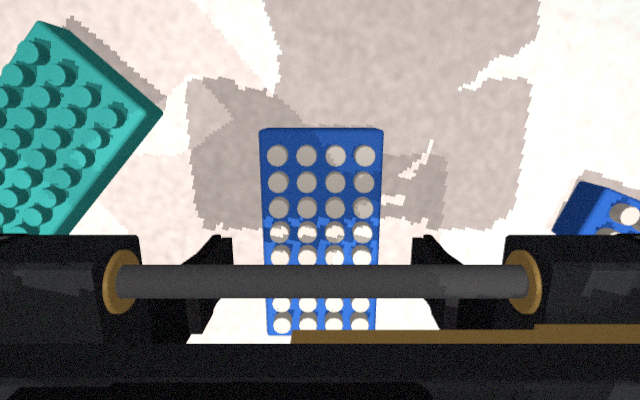

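The fingers straddle rack_top evenly: its edges are at columns 260–383, the fingers at 232 and 412. Going down and gripping.

step_arm(slide=[[0.5,-0.5,15],[0,0,15],[0,0,7],[0,0,2],[0,0,0],[0,0,0]], twist=[0,0,0,0,0,0])

```text
time: 19.02
position: [0.4894, -0.2949, 0.0233]
tool_rot: [0.622, 0.783, -0.0, 0.001]
ft_force: [-0.3, -0.1, -0.3]
grip_width: 0.087
```

step_arm(slide=[[0,0,0],[0,0,0],[0,0,0],[0,0,0],[0,0,0],[0,0,0]], twist=[0,0,0,0,0,0], jaw=0, force=35)

```text
time: 19.52
position: [0.4888, -0.2947, 0.0223]
tool_rot: [0.622, 0.783, 0.0, 0.0]
ft_force: [-0.4, 0.3, 1.8]
grip_width: 0.0635
```

step_arm(slide=[[0,0,-3],[0,0,-10],[0,0,-25],[0,0,-35],[0,0,-35],[0,0,-15],[0,0,0],[0,0,0]], twist=[0,0,0,0,0,0,0,0])

```text
time: 20.18
position: [0.4886, -0.2946, 0.146]
tool_rot: [0.622, 0.783, -0.0, 0.001]
ft_force: [0.2, 0.0, -2.1]
grip_width: 0.0636
```

```bash
python3 - <<'E'
from h import *
c=cam('wrist');cv2.imwrite('pics/wrist13.png',cv2.convertScaleAbs(c['color'],alpha=1.5))
p,M=yawpose();P=pts(c);L=(P-p)@M
m=(abs(L[...,2]+.008)<.012)&(abs(L[...,1])<.036)&(L[...,0]>.028)&(L[...,0]<.075)
Q=L[m];print('far edge',np.percentile(Q[:,0],[98,99.5,100]),'y',np.percentile(Q[:,1],[.5,99.5]),'z',np.median(Q[:,2]))
t=Q[Q[:,2]<np.percentile(Q[:,2],40)];print(np.linalg.lstsq(np.c_[Q[:,:2],np.ones(len(Q))],Q[:,2],rcond=None)[0])
print(p); plan(.6623,.026,.16,100.3)
E
```

```text
far edge [0.06047763 0.06078308 0.06084264] y [-0.03031324  0.0324108 ] z -0.0013603150690958917
[ 0.13724727 -0.00121031 -0.00986141]
[ 0.48783986 -0.29389601  0.14464271]
yaw now 103.05 twist 2.75 then slide(tool, after turn) [283.6 228.8 -15.4] ; slide(tool now) [272.3 242.2 -15.2]
```

View pics/wrist13.png

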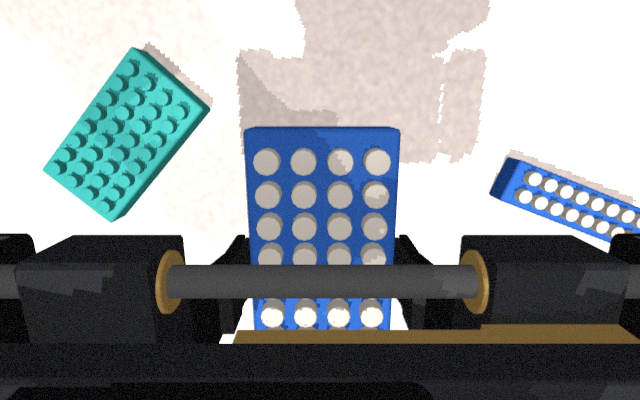

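```bash
python3 - <<'E'
from h import *
c=load('wrist')
p,M=yawpose();P=pts(c);L=(P-p)@M
hsv=cv2.cvtColor(c['color'],cv2.COLOR_BGR2HSV)
m=(abs(L[...,2]+.008)<.015)&(abs(L[...,1])<.03)&(L[...,0]>-.06)&(L[...,0]<.06)&(hsv[...,1]<80)
m[:,:]=cv2.erode(m.astype(np.uint8),np.ones((5,5)))>0
v,u=np.nonzero(m);k=(v<262)|(v>305);Q=L[m][k]
for b in [(.035,.06),(.02,.035),(0,.02),(-.06,-.03)]:
    s=(Q[:,0]>b[0])&(Q[:,0]<b[1]);print(b,s.sum(),np.median(Q[s],0) if s.any() else 0)
s=np.linalg.lstsq(np.c_[Q[:,:2],np.ones(len(Q))],Q[:,2],rcond=None)[0];print(s)
E
```

```text
(0.035, 0.06) 2166 [ 0.04682766 -0.00343218 -0.00883995]
(0.02, 0.035) 1619 [ 0.02469545 -0.00281279 -0.0088512 ]
(0, 0.02) 1277 [ 0.01083773  0.0054183  -0.00879378]
(-0.06, -0.03) 0 0
[-0.00156032 -0.00126807 -0.00869622]
```

rack_top is level in the grip (slopes under 0.002) and sits about 1 mm forward of the TCP. Carrying it over the carrier.

step_arm(slide=[[0,0,-10],[8,6.5,0],[16,13,0],[24,19.5,0],[28,22.5,0],[28,22.5,0],[28,22.5,0],[28,22.5,0],[28,22.5,0],[28,22.5,0],[24,19.5,0],[20,16,0],[14,12,0],[8,6.5,0],[0,0,0],[0,0,0]], twist=[2.75,0,0,0,0,0,0,0,0,0,0,0,0,0,0,0])

```text
time: 21.57
position: [0.6614, 0.024, 0.1535]
tool_rot: [0.64, 0.768, -0.001, -0.001]
ft_force: [-0.1, -0.7, -2.4]
grip_width: 0.064
```

```bash
python3 - <<'E'
from h import *
plan(.6625,.025,.066,100.3)
c=cam('wrist');cv2.imwrite('pics/wrist14.png',cv2.convertScaleAbs(c['color'],alpha=1.5))
E
```

```text
yaw now 100.39 twist 0.09 then slide(tool, after turn) [ 0.8  1.2 87.5] ; slide(tool now) [ 0.8  1.5 87.5]
```

View pics/wrist14.png

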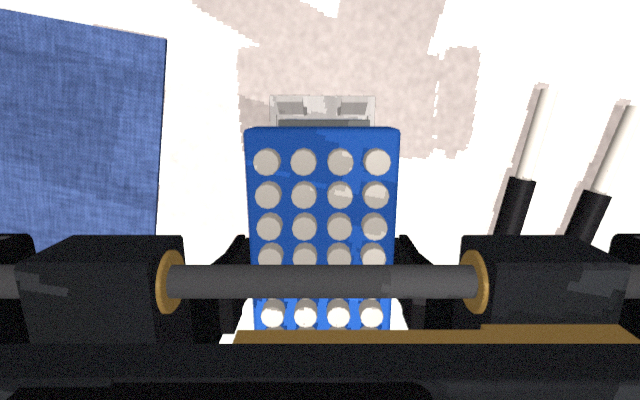

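rack_top lines up with the sheet's visible end at (322,125). I'll descend to just above the posts, then check.

step_arm(slide=[[0.8,1.2,10],[0,0,20],[0,0,20],[0,0,15],[0,0,8],[0,0,4],[0,0,0],[0,0,0]], twist=[0,0,0,0,0,0,0,0])

```text
time: 22.28
position: [0.664, 0.0241, 0.0785]
tool_rot: [0.641, 0.767, 0.0, 0.0]
ft_force: [0.4, -0.0, -1.8]
grip_width: 0.0637
```

```bash
python3 - <<'E'
from h import *
plan(.6625,.025,.066,100.3)
c=cam('wrist');cv2.imwrite('pics/wrist15.png',cv2.convertScaleAbs(c['color'],alpha=1.5))
c=cam('scene');cv2.imwrite('pics/scene15.png',cv2.convertScaleAbs(cv2.resize(c['color'][160:300,310:500],None,fx=4,fy=4,interpolation=cv2.INTER_CUBIC),alpha=1.5))
E
```

```text
yaw now 100.26 twist -0.04 then slide(tool, after turn) [ 1.1 -1.3 12.5] ; slide(tool now) [ 1.1 -1.3 12.5]
```

View pics/wrist15.png

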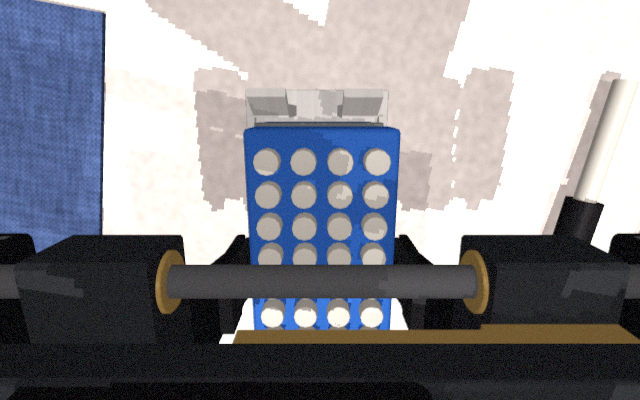

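View pics/scene15.png

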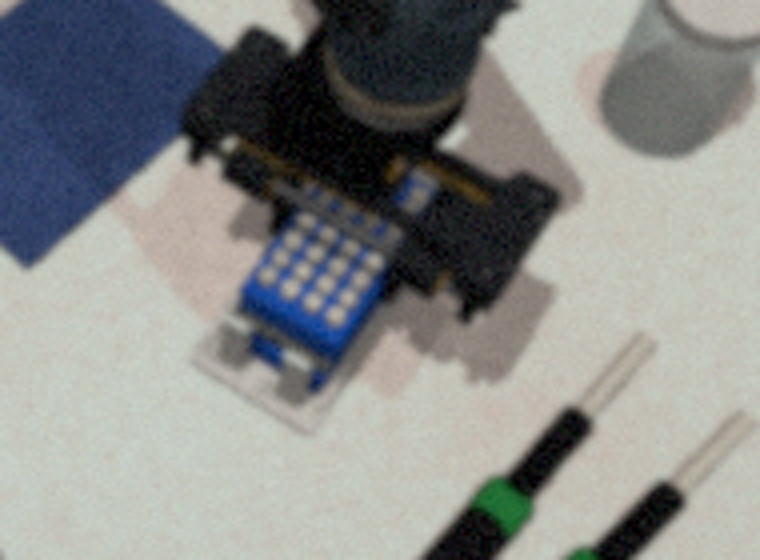

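step_arm(slide=[[1,-1.2,2],[0,0,3],[0,0,2],[0,0,1.5],[0,0,1],[0,0,0],[0,0,0]], twist=[0,0,0,0,0,0,0])

```text
time: 22.97
position: [0.6622, 0.0255, 0.0685]
tool_rot: [0.641, 0.768, -0.0, -0.0]
ft_force: [1.1, -0.0, -2.3]
grip_width: 0.0637
```

step_arm(slide=[[0,0,0.6],[0,0,0.6],[0,0,0.6],[0,0,0]], twist=[0,0,0,0])

```text
time: 23.3
position: [0.6621, 0.0254, 0.0666]
tool_rot: [0.641, 0.768, -0.0, -0.0]
ft_force: [-0.1, 0.2, -3.6]
grip_width: 0.0638
```

step_arm(slide=[[0,0,0.6],[0,0,0]], twist=[0,0])

```text
time: 23.47
position: [0.6623, 0.0254, 0.0664]
tool_rot: [0.641, 0.768, 0.0, 0.0]
ft_force: [-0.9, 1.2, -1.3]
grip_width: 0.0638
```

step_arm(slide=[[0,0,0.4],[0,0,0]], twist=[0,0])

```text
time: 23.63
position: [0.6623, 0.0255, 0.0664]
tool_rot: [0.641, 0.768, 0.0, 0.0]
ft_force: [-1.0, 0.2, 1.7]
grip_width: 0.0634
```

Contact: the wrist force went from -2.3 to +1.7 N. Releasing.

step_arm(slide=[[0,0,0.2],[0,0,0]], twist=[0,0])

```text
time: 23.8
position: [0.6623, 0.0254, 0.0664]
tool_rot: [0.641, 0.768, 0.0, 0.0]
ft_force: [-2.3, -1.4, 5.4]
grip_width: 0.0635
```

step_arm(slide=[[0,0,0],[0,0,0],[0,0,0],[0,0,0],[0,0,0],[0,0,0]], twist=[0,0,0,0,0,0], jaw=87)

```text
time: 24.3
position: [0.6622, 0.0254, 0.0654]
tool_rot: [0.641, 0.768, -0.0, -0.0]
ft_force: [0.6, -0.2, 0.2]
grip_width: 0.0859
```

step_arm(slide=[[0,0,-5],[0,0,-15],[0,0,-30],[-20,0,-35],[-30,0,-30],[-25,0,-20],[0,0,0],[0,0,0]], twist=[0,0,0,0,0,0,0,0])

```text
time: 24.97
position: [0.6766, -0.0495, 0.2023]
tool_rot: [0.642, 0.767, 0.001, 0.002]
ft_force: [0.4, -0.3, -0.7]
grip_width: 0.087
```

```bash
python3 - <<'E'
from h import *
c=cam('wrist');cv2.imwrite('pics/wrist16.png',cv2.convertScaleAbs(c['color'],alpha=1.5))
P=pts(c); near=(abs(P[...,0]-.662)<.045)&(abs(P[...,1]-.026)<.075)
m=near&(P[...,2]>.06)&(P[...,2]<.08);v,u=np.nonzero(m);Q=P[m]
print(cv2.minAreaRect((Q[:,:2]*1000).astype(np.float32)),np.percentile(Q[:,2],[50,95]))
print(caps(c,(u.min()-3,max(0,v.min()-3),u.max()+3,v.max()+3),.074))
hsv=cv2.cvtColor(c['color'],cv2.COLOR_BGR2HSV)
t=m&(P[...,2]>.0715)&(hsv[...,1]<80);Q=P[t];print(np.linalg.lstsq(np.c_[Q[:,:2]-Q[:,:2].mean(0),np.ones(len(Q))],Q[:,2],rcond=None)[0])
print(robot.get_obs()['time'])
c=cam('scene');cv2.imwrite('pics/scene16.png',cv2.convertScaleAbs(cv2.resize(c['color'][160:300,310:500],None,fx=4,fy=4,interpolation=cv2.INTER_CUBIC),alpha=1.5))
E
```

```text
((663.53125, 20.545700073242188), (64.13166809082031, 147.51788330078125), 10.212157249450684) [0.06656006 0.07467596]
(32, array([662.4,  27.3]), array([662.4,  27.3]), array([43.2, 93.5]), 100.3)
[-8.17782475e-04  2.98346915e-05  7.38960811e-02]
25.0167
```

View pics/wrist16.png

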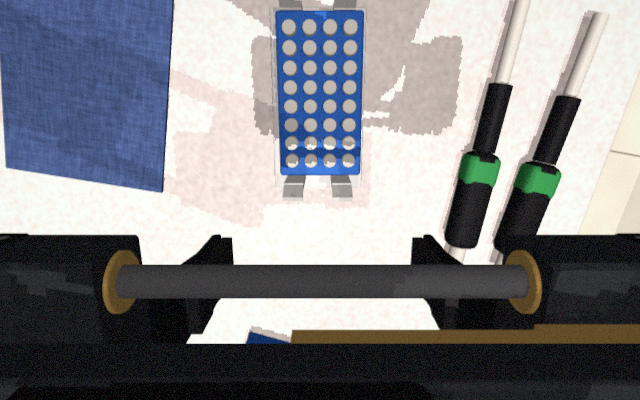

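View pics/scene16.png

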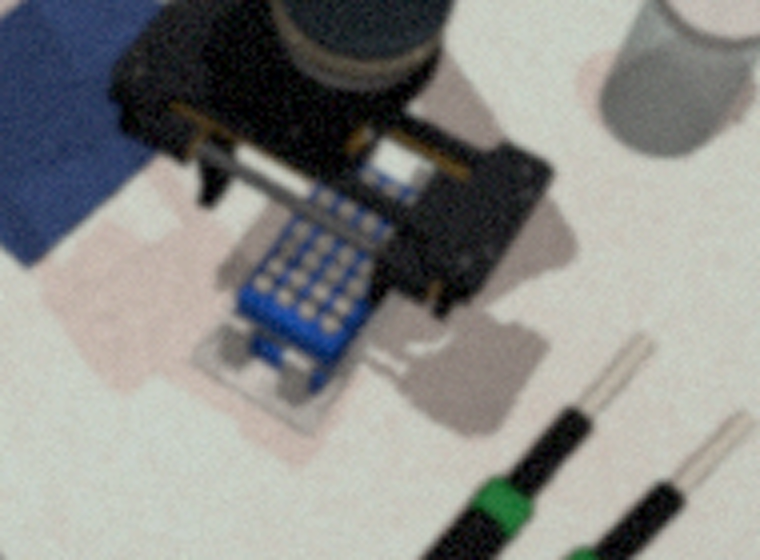

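rack_top stands level in the carrier at (0.6624, 0.0273), 100.3°, with its top at 73.9 mm. The gripper is clear, so I'm handing in.

```bash
python3 - <<'E'
from h import *
print(robot.hand_in())
E
```

```text
the job is handed in; nothing more can be done
None
```

The job is done and handed in at about 25 s of the 72 s allowed. `hand_in` gave no verdict, so the results below are my own measurements.

**What I did:**
- **Sheet to the pad:** I lifted it from the stand and stood it on the pad. The tool cannot tilt, so instead of leaning the sheet I pushed its top sideways with one open finger until it fell flat.
- **Sheet to the carrier:** I picked it up flat and set it on rack_low.
- **rack_top:** I set it down on the sheet with at most about 8 N at the wrist.

**Last checks:**

| Item | Centre (m) | Angle | Height |
|---|---|---|---|
| rack_low (before the sheet went on) | (0.6619, 0.0263) | 100.3° | not measured |
| sheet (before rack_top went on) | (0.6625, 0.026) | 100.3° | top at 44.0 mm, flat |
| rack_top (at the end) | (0.6624, 0.0273) | 100.3° | cap tops at 73.9 mm, level within 0.001 rad |

- **Disagreement:** one final depth-based outline of rack_top came out too long (148 mm instead of 120 mm) because it took in the posts. I used the cap grid instead.
- **Not re-measured:** once covered, the sheet and rack_low could not be seen. I also did not measure the small rack, jar and bottle again, but the arm stayed clear of them.

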